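Lay the napkin carton down at the serving counter

TASK

Without taking anything between the fingers or lifting it, push the closed amber jar along the counter, upright, until it is wholly clear of the marked outline. Then push the standing napkin carton over from where it stands (do not shove it along upright) so that it lies flat on its back, dispensing opening up, wholly inside the outline. Leave everything else on the counter where it is.

Things in the scene. Friction and masses are not known exactly. Their poses are not given: they have to be found in the camera images.
- outline: dark rectangular outline marked on the steel counter, flat (nothing to bump into), 240 mm long (its x) by 210 mm wide (its y) over the outside of its 8 mm line. Origin: centre, on the counter. Its x axis points from the end where the carton stands to the far end, roughly to the robot's left (within about half a radian).
- carton: full napkin carton, brown cardboard, rigid, about 0.3 kg, standing on end across the outline's end line: 60 mm thick (x), 130 wide (y), 170 tall (z). Origin: centre of its underside. x points out of its plain back, within 0.1 rad of the outline's x; the back is 20 to 35 mm inside the outline's outer edge. The pale dispensing opening is on the -x face. Pushed there near its top it tips; pushed low it slides.
- carton_foot_l (a point): corner of the carton's back face: at its foot, on its +y side. The carton tips about this foot edge, balances at 0.34 rad (a spot near the top has then gone about 55 mm), then falls by itself; the foot edge ends within about 15 mm of where it stood
- carton_foot_r (a point): corner of the carton's back face: at its foot, on its -y side
- carton_top_l (a point): corner of the carton's back face: at its top, on its +y side
- carton_top_r (a point): corner of the carton's back face: at its top, on its -y side
- jar: closed round jar of amber glass with a flat metal lid, 66 mm across, 75 mm tall, about 0.28 kg, standing inside the outline in its far half, where the carton would fall. Origin: centre of its underside, z up. Pushed below half height it slides upright. The counter is free for 120 mm past the outline's far end.
- tumbler: plain clear drinking glass, 60 mm across, 90 mm tall, standing about 165 mm to the robot's side of the outline's centre; origin at the centre of its underside; leave alone
- can: closed metal can, 60 mm across, 80 mm tall, standing about 160 mm beyond the outline's centre (on the side away from the robot); origin at the centre of its underside; leave alone
- tea_box: small white carton, 60 x 90 x 110 mm, standing to the right; origin at the centre of its underside; leave alone
- mug: white mug, 76 mm across, 90 mm tall, to the left, nearer the robot; origin at the centre of its underside; leave alone
- bottle: green bottle, 64 mm across, 210 mm tall, to the left; origin at the centre of its underside; leave alone
- mill: dark wooden pepper mill, 52 mm across, 115 mm tall, to the right, nearer the robot; origin at the centre of its underside; leave alone

How it is judged:
On the way, in this order (a step that is already met when the one before it is completed fails the run):
1. the jar stands clear of the outline while the carton is still standing ((x of jar in the frame of outline above 0.151 m or x of jar in the frame of outline below -0.151 m or y of jar in the frame of outline above 0.136 m or y of jar in the frame of outline below -0.136 m) and angle between each of jar, carton's own z axis and vertical below 0.1 rad and height (world z) of jar between -0.01 and 0.01 m and linear speed of jar below 0.02 m/s), for 0.2 s.
2. the carton has been tipped onto its back (angle between carton's own x axis and vertical above 3.06 rad), for 0.2 s.
At the end, for the whole second after the job is handed in: The carton lies on its back, opening up (within 0.08 rad of flat), all four corners of its back face within the outline's outer edge (240 x 210 mm); the jar stands upright on the counter, its axis at least 31 mm outside the outline's outer edge; both at rest (angle between carton's own x axis and vertical above 3.06 rad and x of carton_foot_l in the frame of outline between -0.12 and 0.12 m and y of carton_foot_l in the frame of outline between -0.105 and 0.105 m and x of carton_foot_r in the frame of outline between -0.12 and 0.12 m and y of carton_foot_r in the frame of outline between -0.105 and 0.105 m and x of carton_top_l in the frame of outline between -0.12 and 0.12 m and y of carton_top_l in the frame of outline between -0.105 and 0.105 m and x of carton_top_r in the frame of outline between -0.12 and 0.12 m and y of carton_top_r in the frame of outline between -0.105 and 0.105 m and (x of jar in the frame of outline above 0.151 m or x of jar in the frame of outline below -0.151 m or y of jar in the frame of outline above 0.136 m or y of jar in the frame of outline below -0.136 m) and angle between jar's own z axis and vertical below 0.1 rad and height (world z) of jar between -0.01 and 0.01 m and linear speed of each of jar, carton below 0.02 m/s and height (world z) of each of carton_top_l, carton_foot_l below 0.012 m and angular speed of carton below 0.1 rad/s); the robot touches nothing.
It fails at once if the carton's lower back edge leaves the counter (lifted, or tipped the wrong way) (height (world z) of each of carton_foot_l, carton_foot_r above 0.02 m).
It fails at once if the carton is shoved more than 30 mm along the counter while still upright (angle between carton's own z axis and vertical below 0.1 rad and distance of carton from where it was at the start of the episode above 0.03 m).
It fails at once if the carton or the jar is taken between the fingers ((contact force between the fingers and carton above 0.5 N and x of the grasp point in the frame of carton between -0.025 and 0.025 m and y of the grasp point in the frame of carton between -0.06 and 0.06 m and z of the grasp point in the frame of carton between 0.005 and 0.165 m) or (contact force between the fingers and jar above 0.5 N and horizontal distance between the grasp point and jar below 0.015 m and height (world z) of the grasp point below 0.073 m)).
It fails at once if the jar is lifted or knocked over (height (world z) of jar above 0.015 m or angle between jar's own z axis and vertical above 0.5 rad).
It fails at once if a bystander is pushed more than 15 mm or lifted (distance of any of tumbler, can, tea_box, mug, bottle, mill from where it was at the start of the episode above 0.015 m).
It also fails if it takes over 48 s, if anything falls off the work surface, if the arm or the gripper's body presses on something with over 40 N, if the wrist force passes 120 N, or if a joint passes its speed limit or range.

ROBOT

A 7-joint arm with a two-finger parallel gripper is mounted at the origin on the work surface. World frame = base frame: x ahead of the robot, y to its left, z up, the work surface at z = 0. Lengths are in m, angles in rad, forces in N, time in s.
With the tool pointing down it reaches from about 0.4 to 0.875 m from the base axis. Payload 19.3 kg.
Tool frame: the origin (TCP) lies at the very end of the fingers, on their centre line; the grasp point (between the pads) lies 19 mm behind it; z points along the fingers, y is the line along which they close (so a half turn about z gives the same grasp; the last joint's range is limited). The gripper opens to 85 mm and grips with 20 to 120 N. Pads are 22 mm wide; open, the fingers measure 114 mm over their backs; the gripper's body (76 mm by 85 mm) begins 54 mm behind the grasp point. The pads swing forward as they close: fully open they stand 13 mm farther back than shut.
Start: joints at [-1.192, 0.521, -0.036, 1.599, 0.021, 1.021, -0.113], TCP at [0.271, 0.563, 0.231] pointing down, gripper open.
Joint ranges: [-2.91, 2.91], [-0.3, 2.13], [-1.5, 1.42], [0.17, 2.43], [-1.26, 4.41], [0.16, 1.93], [-2.52, 2.52]. Speed limits (rad/s): [1.89, 1.89, 2.39, 2.39, 3.01, 3.01, 3.01].

INTERFACE

Orientations are given as [roll, pitch, yaw] about the fixed x, y, z axes, in that order (R = Rz(yaw) Ry(pitch) Rx(roll)).
In Python, from workcell import bot gives the robot as it stands.
- The arm moves only by the tool servo_tool, never from a script. Its argument "plan" is a list of rows, each a list of 7 numbers: the finger opening in cm, from 0 to 8.54, then the shift along the tool's x, y, z in cm, then the turn, a rotation vector about the tool's x, y, z in degrees. In form: [[fingers, x, y, z, wx, wy, wz], ...]. A call has 1 to 10 rows; each row is the pose to reach, as a shift and turn from the pose commanded when the call began, along the tool's axes at that moment; what a row does not reach only later rows make up. A row lasts 1/10 s, in which the tool goes at most 50 mm and 8.59 degrees, less where a joint would pass 70% of its speed; a pose out of reach is approached as far as the arm can. A call with a gripper value outside its range is refused whole. The fingers move at their own pace and stop on an object; "force" is the grip in N (left out, the last holds). Time passes only in rows, so rows that repeat a pose let the fingers close. It gives the time, the measured TCP pose, the force, the opening and the grip force at its end, in the units of the state.
- bot.observe(): the state, without advancing time (a new reading comes with each control period).
- bot.grab_frame(name): name is "side" or "top"; returns a dict with "frame" (420x560x3 uint8, blue, green, red), "mtx" (3x3 intrinsics, pixels), "k1" (the pictures are not rectified: a ray, as slopes to the right and down, at radius r is drawn at 1 + k1 r^2 times it, then the intrinsics apply), "R" (3x3) and "t" (3): a world point X has camera coordinates R X + t. Camera axes: x right, y down, z forward; pixel columns grow to the right and rows downward; lengths in m; the calibration is good to about 2 mm. A picture is of the moment at which its call begins. There is no depth.
- bot.job_done(): hands the job in; it is judged then, once.
The state is a dict: "clock": time; "qpos": joint angles; "qd": joint speeds; "joint_efforts": joint torques, N m; "position": TCP position; "tool_rot": TCP orientation; "force": force on the tool from outside, world axes, zero at the start; "moment": the same for the moment, N m; "grip_width": finger opening in m; "finger_force": force on a finger pad.
Only numpy, scipy, OpenCV 4.12 (cv2) and the standard library are available. Lean on these libraries where they do the work, as an engineer would, in place of code of your own. Each camera call takes 0.05 s, during which the arm holds its last target. There are 200 camera calls.

## Working session

There is one attempt and no reset: what is moved stays moved. The work goes in short steps, Python scripts to look and compute and a tool call to move; the robot and the scene stay as the last step left them, time stands still between calls to the robot, and variables do not carry over. Pictures are saved under pics/ and viewed, at most 10 in all, crops included, and the job is handed in when it is done.

Besides the shell and the picture viewer there is one more tool, called after "Request:" in YAML: its name, and indented under it one key for each argument. servo_tool: Moves the arm, as the interface text tells. Its arguments: {"type":"object","properties":{"plan":{"type":"array","items":{"type":"array","items":{"type":"number"}}},"force":{"type":"number"}},"required":["plan"]}

```bash
mkdir -p pics
cat > h.py <<'E'
import numpy as np, cv2
from workcell import bot
def cap(n,f):
    d=bot.grab_frame(n); cv2.imwrite(f,d["frame"]); np.savez(f+'.npz',**{k:v for k,v in d.items()}); return d
def ray(d,u,v):
    K=np.array(d["mtx"]);p=np.array([(u-K[0,2])/K[0,0],(v-K[1,2])/K[1,1]]);q=p.copy()
    for _ in range(30): q=p/(1+float(d["k1"])*(q@q))
    R=np.array(d["R"]);t=np.array(d["t"]).ravel();return -R.T@t, R.T@np.r_[q,1]
def at(d,u,v,z=0):
    c,r=ray(d,u,v);return c+r*(z-c[2])/r[2]
def proj(d,X):
    x=np.array(d["R"])@np.array(X)+np.array(d["t"]).ravel();p=x[:2]/x[2];p=p*(1+float(d["k1"])*(p@p));K=np.array(d["mtx"]);return K[0,0]*p[0]+K[0,2],K[1,1]*p[1]+K[1,2]
E
python3 - <<'E'
from h import *
for n in("top","side"):
    d=cap(n,f"pics/{n}0.png");print(n,ray(d,280,210))
s=bot.observe();print(s["position"],s["tool_rot"],s["clock"],s["force"])
E
```

```text
top (array([ 0.37013668, -0.00678375,  1.26204155]), array([ 0.15158771, -0.00415056, -0.98846314]))
side (array([ 0.27136309, -0.66014607,  0.80041126]), array([ 0.27416903,  0.66350802, -0.6962091 ]))
[0.27108532 0.56283166 0.23078062] [-3.14059127e+00  6.77043401e-05  2.69275949e+00] 0.1 [-0.6406716  -0.10935773  0.07677458]
```

View pics/top0.png

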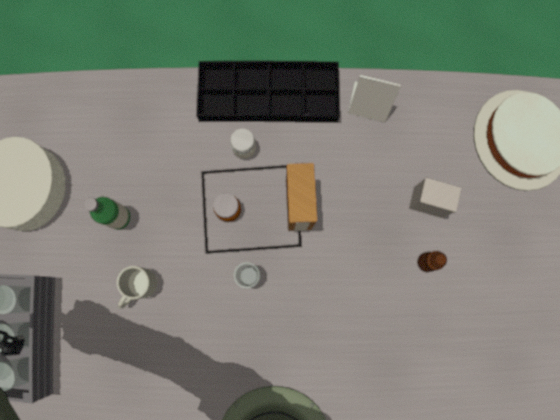

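View pics/side0.png

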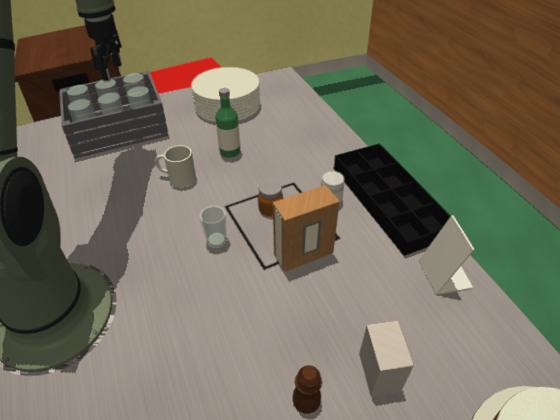

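The top view shows the outline with corners near (202,170), (207,252) and (300,246), the jar lid at (227,205), and the carton top from x 287 to 316. Image up is world +x and image left is +y. The side view shows the opening facing -y. I'll enlarge a crop for precise pixels.

Run:
```python
from h import *
im=cv2.imread("pics/top0.png")[120:300,180:340]
cv2.imwrite("pics/c0.png",cv2.resize(im[:150],None,fx=5,fy=4*1.0*1.0,interpolation=cv2.INTER_CUBIC)[:600,:800])
im=cv2.imread("pics/side0.png")[160:285,215:365]
cv2.imwrite("pics/c1.png",cv2.resize(im,None,fx=4.8,fy=4.8,interpolation=cv2.INTER_CUBIC))
```

```text
(no output)
```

View pics/c0.png

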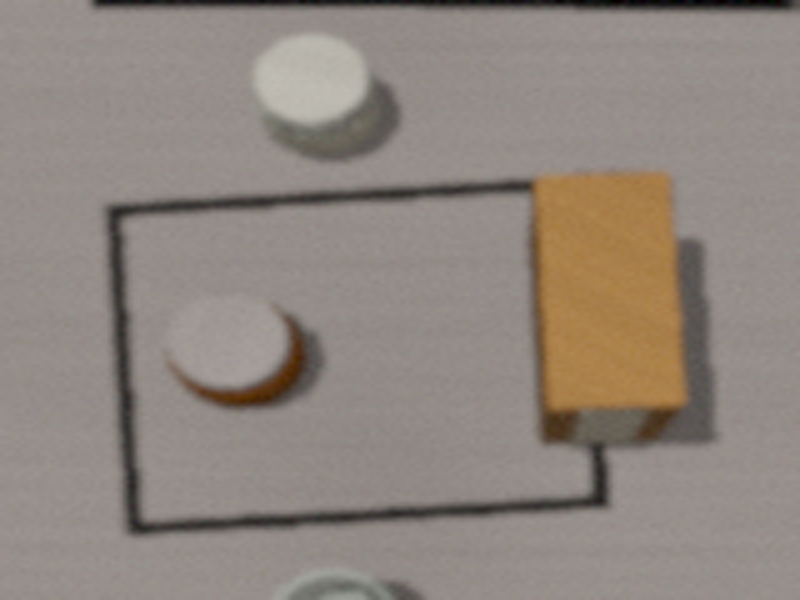

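View pics/c1.png

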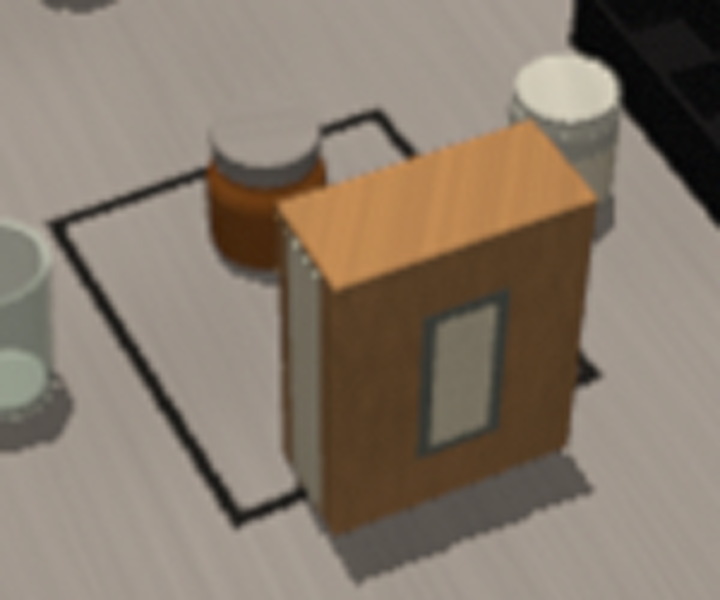

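The crops give subpixel corners for the outline, the carton top, and the jar and can lids. I'll fit the poses to them.

```bash
cat > fit.py <<'E'
from h import *
from scipy.optimize import least_squares
T=dict(np.load("pics/top0.png.npz"));S=dict(np.load("pics/side0.png.npz"))
def rect(obs,x0):
    def f(p):
        c,s=np.cos(p[2]),np.sin(p[2]);r=[]
        for d,l,uv in obs:
            r+=list(np.array(proj(d,[p[0]+c*l[0]-s*l[1],p[1]+s*l[0]+c*l[1],l[2]]))-uv)
        return r
    s=least_squares(f,x0,loss='soft_l1');return s.x,np.round(f(s.x),1)
a,b=.12,.105
# outline x ~ world +y; its +y ~ world -x (robot side)
o,ro=rect([(T,(a,-b,0),(201.2,171.5)),(T,(a,b,0),(206,253.2)),(T,(-a,b,0),(301.4,246)),
 (S,(-a,-b,0),(340,238.1)),(S,(a,b,0),(225.4,205.8)),(S,(-a,b,0),(264.6,269.2)),(S,(a,-b,0),(293.75,182.5))],[.5,.1,1.5])
h=.17
c,rc=rect([(T,(.03,-.065,h),(286.8,164)),(T,(-.03,-.065,h),(313.8,163.5)),(T,(-.03,.065,h),(317.2,221.2)),(T,(.03,.065,h),(289.4,222)),
 (S,(.03,.065,h),(272.9,203.1)),(S,(-.03,.065,h),(284.8,220.4)),(S,(-.03,-.065,h),(339.6,201.7)),(S,(.03,-.065,h),(325.4,185.4)),
 (S,(-.03,.065,0),(284.4,271)),(S,(-.03,-.065,0),(333.1,254.2))],[.5,0,1.5])
print("o",o,ro);print("c",c,rc)
def loc(p):
    d=np.array(p[:2])-o[:2];C,s=np.cos(o[2]),np.sin(o[2]);return np.array([C*d[0]+s*d[1],-s*d[0]+C*d[1]])
if __name__=="__main__":
  print("carton in o",loc(c),c[2]-o[2])
  for n,d,u,v,z in[("jar",T,225.6,205.3,.075),("jar",S,270.2,189.2,.075),("can",T,242.2,139.8,.08),("can",S,333.1,178.3,.08),("tumb",T,247,271,.09),("tumb",S,213,212,.09),("plates",T,65,185,.06),("bottle base",T,121,215,.02),("mug top",T,133,282,.09)]:
    p=at(d,u,v,z);print(n,np.round(p,3),np.round(loc(p),3))
E
python3 fit.py
```

```text
o [0.56995084 0.06183761 1.65417025] [-0.8 -1.4 -1.  -0.3  0.4 -0.4  0.6  0.4 -1.3  0.9 -0.6  1.1 -0.2 -0.1]
c [ 0.57826124 -0.05875265  1.61743875] [ 0.  -1.   0.4 -1.5  0.1 -0.4  0.1 -0.1 -1.3 -0.5 -0.8  0.6 -0.2  0.
 -0.1 -0.4 -0.4  2.   0.1 -0.3]
carton in o [-0.12086345  0.00176091] -0.036731499647751686
jar [0.562 0.116 0.075] [0.055 0.003]
jar [0.563 0.11  0.075] [0.048 0.002]
can [0.721 0.08  0.08 ] [ 0.005 -0.152]
can [0.725 0.08  0.08 ] [ 0.005 -0.156]
tumb [0.409 0.063 0.09 ] [0.014 0.161]
tumb [0.405 0.072 0.09 ] [0.024 0.163]
plates [0.613 0.522 0.06 ] [ 0.455 -0.082]
bottle base [0.545 0.384 0.02 ] [ 0.323 -0.002]
mug top [0.379 0.326 0.09 ] [0.28  0.168]
```

Request:
servo_tool:
  plan:
    - [4,-3.5,-2.4,-1.5,0,0,6]
    - [4,-7,-4.8,-3,0,0,12]
    - [4,-10.5,-7.2,-4.5,0,0,18]
    - [4,-14,-9.6,-6,0,0,24]
    - [4,-17.5,-12,-6,0,0,30]
    - [4,-21,-14.4,-6,0,0,36]
    - [4,-24.5,-16.8,-6,0,0,42]
    - [4,-28,-19.2,-6,0,0,48]
    - [4,-31.5,-21.6,-6,0,0,54]
    - [4,-35,-24,-6,0,0,59.5]

```text
clock: 1.1
position: [0.4829, 0.1933, 0.2913]
tool_rot: [-3.141, -0.0, 1.65]
force: [0.0, 0.9, -0.5]
grip_width: 0.0399
finger_force: 0.0
```

Request:
servo_tool:
  plan:
    - [4,-4,2,0,0,0,0]
    - [4,-8,4,0,0,0,0]
    - [4,-12,6,0,0,0,0]
    - [4,-15.2,7.3,0,0,0,0]
    - [4,-15.2,7.3,3,0,0,0]
    - [4,-15.2,7.3,7,0,0,0]
    - [4,-15.2,7.3,11,0,0,0]
    - [4,-15.2,7.3,15,0,0,0]
    - [4,-15.2,7.3,17,0,0,0]
    - [4,-15.2,7.3,17,0,0,0]

```text
clock: 2.1
position: [0.5661, 0.0494, 0.1186]
tool_rot: [-3.137, 0.001, 1.654]
force: [0.2, 0.4, 0.0]
grip_width: 0.0399
finger_force: 0.0
```

Run:
```python
from h import *
cap("side","pics/s1.png");cap("top","pics/t1.png")
a=cv2.imread("pics/s1.png")[130:290,190:390];b=cv2.imread("pics/t1.png")[120:280,180:380]
cv2.imwrite("pics/c2.png",np.hstack([cv2.resize(a,(400,320)),cv2.resize(b,(400,320))]))
```

```text
(no output)
```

View pics/c2.png

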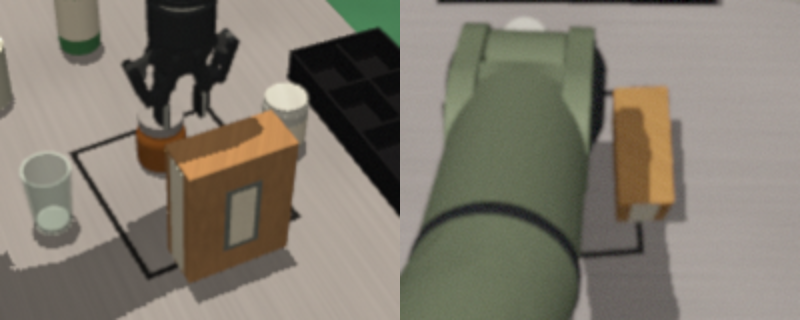

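Side view: the fingers are just behind the jar on the carton's side, with clearance to the carton. I'll descend.

Request:
servo_tool:
  plan:
    - [4,-0.3,0,2.5,0,0,0]
    - [4,-0.3,0,5,0,0,0]
    - [4,-0.3,0,7,0,0,0]
    - [4,-0.3,0,9,0,0,0]
    - [4,-0.3,0,10.2,0,0,0]
    - [4,-0.3,0,10.2,0,0,0]

```text
clock: 2.8
position: [0.5681, 0.0467, 0.0192]
tool_rot: [-3.141, -0.0, 1.654]
force: [0.2, -0.1, 0.7]
grip_width: 0.04
finger_force: 0.0
```

Request:
servo_tool:
  plan:
    - [4,0.8,0,0,0,0,0]
    - [4,1.6,0,0,0,0,0]
    - [4,2.4,0,0,0,0,0]
    - [4,3.2,0,0,0,0,0]
    - [4,4,0,0,0,0,0]
    - [4,4.8,0,0,0,0,0]
    - [4,5.6,0,0,0,0,0]
    - [4,6.4,0,0,0,0,0]
    - [4,7.2,0,0,0,0,0]
    - [4,8,0,0,0,0,0]

```text
clock: 3.8
position: [0.5613, 0.1269, 0.0193]
tool_rot: [-3.142, 0.0, 1.654]
force: [-0.8, -2.6, 1.9]
grip_width: 0.0401
finger_force: 1.6
```

Request:
servo_tool:
  plan:
    - [4,0.8,0,0,0,0,0]
    - [4,1.6,0,0,0,0,0]
    - [4,2.4,0,0,0,0,0]
    - [4,3.2,0,0,0,0,0]
    - [4,4,0,0,0,0,0]
    - [4,4.8,0,0,0,0,0]
    - [4,5.6,0,0,0,0,0]
    - [4,6.4,0,0,0,0,0]
    - [4,7,0,0,0,0,0]
    - [4,7.5,0,0,0,0,0]

```text
clock: 4.8
position: [0.5551, 0.2016, 0.0193]
tool_rot: [-3.142, 0.0, 1.655]
force: [0.3, -3.2, 2.9]
grip_width: 0.0398
finger_force: 1.6
```

Request:
servo_tool:
  plan:
    - [4,0,0,0,0,0,0]
    - [4,-1,0,0,0,0,0]
    - [4,-3,0,0,0,0,0]
    - [4,-4,0,-2,0,0,0]
    - [4,-4,0,-6,0,0,0]
    - [4,-4,0,-10,0,0,0]
    - [2,-4,0,-14,0,0,0]
    - [0,-4,0,-18,0,0,0]
    - [0,-4,0,-22,0,0,0]
    - [0,-4,0,-23,0,0,0]

```text
clock: 5.8
position: [0.5599, 0.1603, 0.2533]
tool_rot: [3.137, -0.002, 1.653]
force: [0.3, 0.8, -0.4]
grip_width: -0.0001
finger_force: 0.0
```

Run:
```python
from h import *
cap("side","pics/s2.png");cap("top","pics/t2.png")
a=cv2.imread("pics/s2.png")[130:290,190:390];b=cv2.imread("pics/t2.png")[120:280,140:340]
cv2.imwrite("pics/c3.png",np.vstack([cv2.resize(a,(400,300),interpolation=2),cv2.resize(b,(400,300),interpolation=2)]))
s=bot.observe();print(s["position"],s["tool_rot"],s["force"],s["grip_width"],s["qpos"])
```

```text
[0.5590294  0.16055774 0.25054093] [ 3.13931703e+00 -1.00305339e-03  1.65357375e+00] [-0.21817442 -0.06424731 -0.46684862] -1.392951560606961e-05 [-0.66478692  0.45778907  0.40017625  1.71449706 -0.20555216  1.00827563
 -0.10903469]
```

View pics/c3.png

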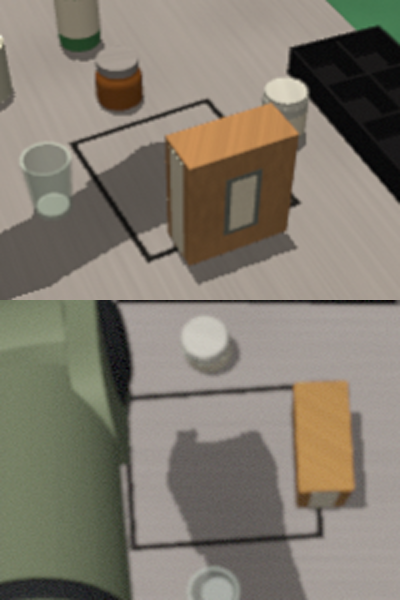

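The jar stands upright past the far line (lid near crop (117,62) in the side view), and the carton hasn't moved. Next I'll go over the carton to its opening side.

Request:
servo_tool:
  plan:
    - [1,-4,0,0,0,0,0.3]
    - [2,-8,0,0,0,0,0.6]
    - [3,-12.5,0,0,0,0,1]
    - [4,-17,0,0,0,0,1.3]
    - [4,-21.5,-0.1,0,0,0,1.6]
    - [4,-26,-0.2,0,0,0,2.1]
    - [4,-30,-0.2,0,0,0,2.1]
    - [4,-30,-0.2,4,0,0,2.1]
    - [4,-30,-0.2,8,0,0,2.1]
    - [4,-30,-0.2,10,0,0,2.1]

```text
clock: 6.9
position: [0.5789, -0.1383, 0.1444]
tool_rot: [-3.136, -0.001, 1.616]
force: [0.4, -0.3, 0.5]
grip_width: 0.0397
finger_force: 0.0
```

Run:
```python
from fit import *
p=at(S,248.5,163,.075);print("jar",p,loc(p))
d=cap("side","pics/s3.png")
a=cv2.imread("pics/s3.png")[110:310,190:410];cv2.imwrite("pics/c4.png",cv2.resize(a,(660,600),interpolation=2))
s=bot.observe();P=s["position"];print(P,s["tool_rot"],s["force"],s["clock"])
C,q=np.cos(c[2]),np.sin(c[2]);e=P[:2]-c[:2];print("tcp in carton",C*e[0]+q*e[1],-q*e[0]+C*e[1])
```

```text
o [0.56995084 0.06183761 1.65417025] [-0.8 -1.4 -1.  -0.3  0.4 -0.4  0.6  0.4 -1.3  0.9 -0.6  1.1 -0.2 -0.1]
c [ 0.57826124 -0.05875265  1.61743875] [ 0.  -1.   0.4 -1.5  0.1 -0.4  0.1 -0.1 -1.3 -0.5 -0.8  0.6 -0.2  0.
 -0.1 -0.4 -0.4  2.   0.1 -0.3]
jar [0.54963303 0.23126776 0.075     ] [0.17053363 0.00613754]
[ 0.57814835 -0.13784534  0.14257792] [-3.13346307e+00 -1.16573023e-03  1.61689672e+00] [-1.78274587  0.58032952 -3.97998939] 6.95
tcp in carton -0.07900139878936617 0.003800501683060964
```

View pics/c4.png

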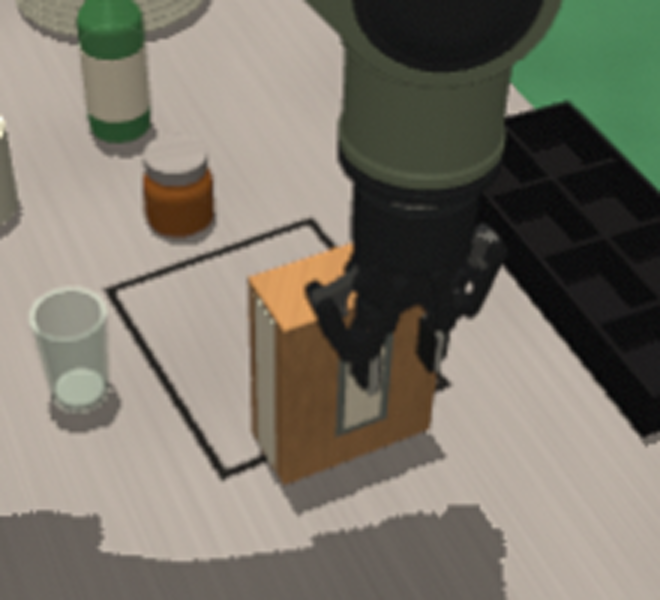

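The jar is clear at about 0.17 and the fingers face the opening. I'll raise slightly, approach, and tip it slowly.

Request:
servo_tool:
  plan:
    - [4,1,0.4,-0.8,0,0,0]
    - [4,2,0.4,-0.8,0,0,0]
    - [4,2.8,0.4,-0.8,0,0,0]
    - [4,3.4,0.4,-0.8,0,0,0]
    - [4,3.9,0.4,-0.8,0,0,0]
    - [4,4.4,0.4,-0.8,0,0,0]
    - [4,4.9,0.4,-0.8,0,0,0]
    - [4,5.4,0.4,-0.8,0,0,0]
    - [4,5.9,0.4,-0.8,0,0,0]
    - [4,6.4,0.4,-0.8,0,0,0]

```text
clock: 7.95
position: [0.5825, -0.0734, 0.1573]
tool_rot: [-3.142, 0.0, 1.618]
force: [-0.2, 0.2, 0.1]
grip_width: 0.0397
finger_force: 0.2
```

Run:
```python
from h import *
d=cap("side","pics/s4.png")
a=cv2.imread("pics/s4.png")[110:310,190:410];cv2.imwrite("pics/c5.png",cv2.resize(a,(660,600),interpolation=2))
```

```text
(no output)
```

View pics/c5.png

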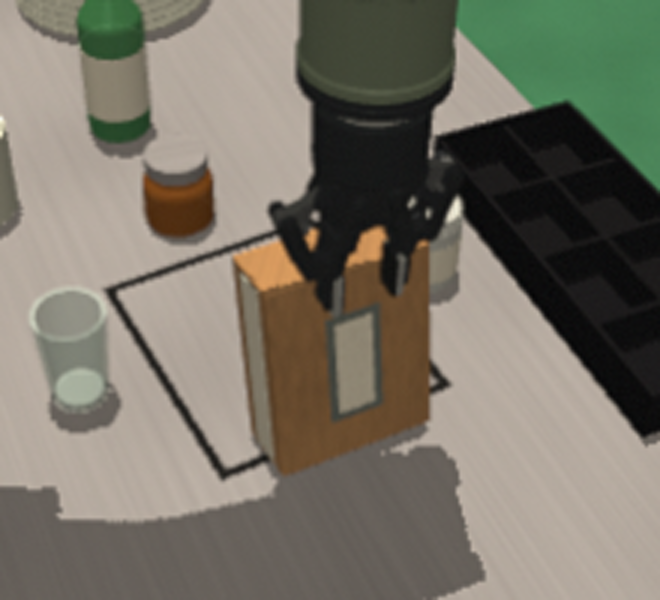

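The carton is tipping cleanly about its foot edge. I'll continue past balance, then hold.

Request:
servo_tool:
  plan:
    - [4,0.5,0,0,0,0,0]
    - [4,1,0,0,0,0,0]
    - [4,1.5,0,0,0,0,0]
    - [4,2,0,0,0,0,0]
    - [4,2.5,0,0,0,0,0]
    - [4,3,0,0,0,0,0]
    - [4,3.4,0,0,0,0,0]
    - [4,3.7,0,0,0,0,0]
    - [4,4,0,0,0,0,0]
    - [4,4,0,0,0,0,0]

```text
clock: 9.0
position: [0.5806, -0.0335, 0.1573]
tool_rot: [3.142, -0.0, 1.618]
force: [0.8, 0.0, 0.2]
grip_width: 0.0398
finger_force: 0.0
```

Request:
servo_tool:
  plan:
    - [4,0,0,0,0,0,0]
    - [4,0,0,0,0,0,0]
    - [4,0,0,0,0,0,0]
    - [4,0,0,-2,0,0,0]
    - [4,-3,0,-6,0,0,0]
    - [4,-7,0,-10,0,0,0]
    - [4,-11,0,-10,0,0,0]
    - [4,-15,0,-10,0,0,0]
    - [4,-15,0,-10,0,0,0]
    - [4,-15,0,-10,0,0,0]

```text
clock: 10.0
position: [0.5873, -0.1846, 0.2571]
tool_rot: [-3.141, -0.0, 1.616]
force: [0.3, 1.2, -0.2]
grip_width: 0.0403
finger_force: 0.0
```

Run:
```python
from h import *
cap("side","pics/s6.png");cap("top","pics/t6.png")
a=cv2.imread("pics/s6.png")[150:290,200:360];b=cv2.imread("pics/t6.png")[120:280,160:320]
cv2.imwrite("pics/c6.png",np.hstack([cv2.resize(a,(400,600),interpolation=2),cv2.resize(b,(400,600),interpolation=2)]))
s=bot.observe();print(s["position"],s["force"],s["clock"])
```

```text
[ 0.58772309 -0.18269108  0.25706729] [ 0.00092752 -0.07669569 -0.41040953] 10.1
```

View pics/c6.png

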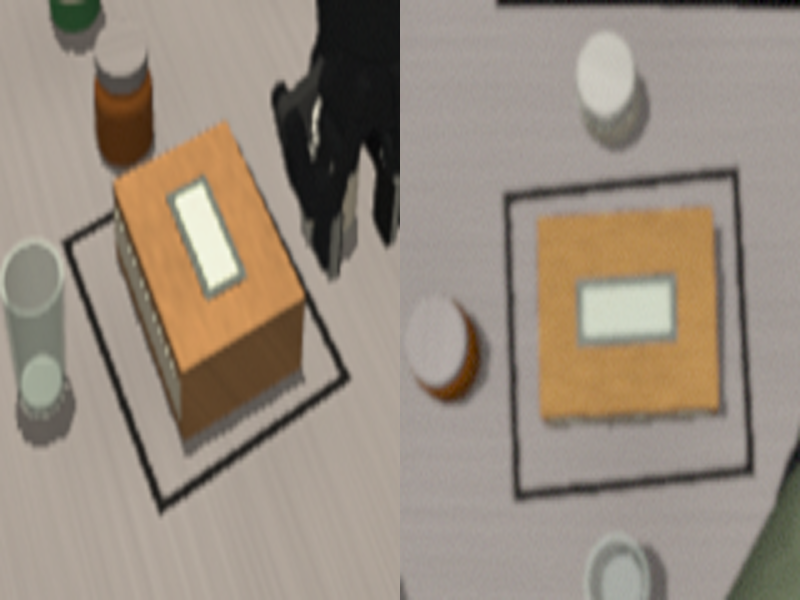

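The carton lies flat with its opening up, wholly inside the outline. The jar is upright and clear of the far line, and the robot is touching nothing.

```bash
python3 -c "
from workcell import bot
print(bot.job_done())"
```

```text
the job is handed in; nothing more can be done
None
```

I handed the job in at about 10 s on the robot's clock. In the last pictures the carton lies on its back, opening up, inside the outline. The jar stands upright about 50 mm past the far end, nothing else has visibly moved, and no verdict was returned.

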